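# Tip the tablet into its gift box and shut the lid

### The arm

A 6-joint arm with a two-finger parallel gripper is mounted at the origin on a cart in front of the work surface, level with it; the furniture and walls round the work are solid. World frame = base frame: x ahead of the robot, y to its left, z up, the work surface at z = 0. Lengths are in mm, angles in rad, forces in N, time in s.
With the tool pointing down it reaches from about 275 to 725 mm from the base axis. Payload 15.9 kg.
Tool frame: the origin (TCP) lies at the very end of the fingers, on their centre line; the grasp point (between the pads) lies ctrl.tcp_to_grasp behind it (ctrl.tcp_to_grasp is the distance from the TCP to the grasp point, in mm); z points along the fingers, y is the direction in which the jaws open and shut (so a half turn about z gives the same grasp; the last joint's range is limited). The gripper opens to 85 mm and grips with 20 to 120 N. Pads are 22 mm wide; open, the fingers measure 114 mm over their backs; the gripper's body (76 mm by 85 mm) begins 54 mm behind the grasp point. The pads swing forward as they close: fully open they stand 13 mm farther back than shut.
Start: joints at [0, 0.213, -0.034, 1.323, 0, 1.571], TCP at [499.985, -0, 231.306] pointing down, gripper open.
Joint ranges: [-2.98, 2.98], [-0.74, 1.72], [-1.14, 1.35], [-2.1, 2.04], [-1.57, 1.44], [-3.14, 3.14]. Speed limits (rad/s): [1.89, 1.89, 2.39, 2.57, 3.14, 3.14].

### API

Orientations are given as [roll, pitch, yaw] about the fixed x, y, z axes, in that order (R = Rz(yaw) Ry(pitch) Rx(roll)).
In Python, from rig import ctrl gives the robot as it stands. Calls block until the motion is done:
- ctrl.movep(position, orientation): joint-space move of the TCP to a pose.
- ctrl.move_linear(position, ori=None, speed=150): straight line of the TCP; ori=None keeps the orientation; speed is the mean speed in mm/s.
- ctrl.movej(angles): joint-space move.
- ctrl.set_gripper(opening, newtons=None): finger opening in mm; newtons is the grip in N (None keeps the last); returns when the fingers have stopped.
- ctrl.dwell(seconds).
- ctrl.ik(position, orientation): joint angles nearest the present ones, or None.
- ctrl.read_camera(name): name is "scene" or "side" or "wrist"; returns (picture, depth): 420x560x3 uint8, red, green, blue; 420x560 float32, mm along the optical axis (not along the pixel's ray), 0 where there is no reading.
- ctrl.camera_model(name): a dict with "fx", "fy", "cx", "cy" (pixels), "k1" (the pictures are not rectified: a ray, as slopes to the right and down, at radius r is drawn at 1 + k1 r^2 times it, then the intrinsics apply), "R" (3x3) and "t" (3): a world point X has camera coordinates R X + t. Camera axes: x right, y down, z forward; pixel columns grow to the right and rows downward; lengths in mm; the calibration is good to about 2 mm. A picture is of the moment at which its call begins: read the wrist's pose just before it. camera_model takes no time and is no camera call; for the wrist camera it gives the pose at the moment of the call.
A pose or a line that the arm cannot do raises ctrl.IKError and nothing moves.
- ctrl.finish_job(): hands the job in, once; it reports no verdict.
Trained networks look in the newest picture that a camera, given by its name, has taken for a name from the list of things; names that differ only in an ending like _2 or _b are one class to them, and where a whole thing is asked for, a point or a joint stands for the part that bears it (a point fixed in the world has none). Each returns a list of dicts, best first, with "p" (0 to 1); they miss things now and then, are a little off and sometimes report something else, mostly with a low value. They report only what shows in the picture. A call takes as long as a camera call.
- ctrl.look_for(thing, camera): "box" ([left, top, right, bottom] in pixels, round what is visible of it).
- ctrl.silhouettes(thing, camera): "pixels" (420x560 bool, what is visible of it) and "box" ([left, top, right, bottom] in pixels, round what is visible of it).
Readings, each from a call of its own:
- ctrl.read_time(): time.
- ctrl.read_qpos(): joint angles.
- ctrl.read_joint_velocities(): joint speeds.
- ctrl.read_effort(): joint torques, N m.
- ctrl.read_tcp_pos(): TCP position.
- ctrl.read_orientation(): TCP orientation.
- ctrl.read_force(): force on the tool from outside, world axes, zero at the start.
- ctrl.read_torque(): the same for the moment, N m.
- ctrl.read_finger_gap(): finger opening in mm.
Only numpy, scipy, OpenCV 4.12 (cv2) and the standard library are available. Lean on these libraries where they do the work, as an engineer would, in place of code of your own. Each camera call takes 0.05 s, during which the arm holds its last target. There are 200 camera calls.

### The job

The red chocolate tablet stands on edge in its open gift box: with a fingertip, push it over so that it falls flat into its bed, then push the lid over from behind and press it shut. Touch and push only: do not pick up or carry anything, do not shove the box along the counter, and leave the ribbon spool, the sticker roll, the white marker and the order pad where they are.

Things in the scene. Friction and masses are not known exactly. Their poses are not given: they have to be found in the camera images.
- gift_box: open box of dark brown board, cream inside, loose, 98 mm (x) by 158 mm (y), 34 mm high to the rim, about 0.65 kg. Origin: centre of its underside; x points from its front wall to its hinged back wall, more or less away from the robot (turned up to 0.9 rad either way). Walls 4 mm; the tablet's bed is the whole inside, 90 x 150 mm, its floor 12 mm above the counter, so 22 mm deep
- gift_lid (a joint): angle of the lid in rad: 0 is shut, 1.57 upright, about 1.7 to 1.95 at the start (open, leaning back away from the box), stop at 2.05. The cloth hinge is stiff: the lid stays wherever it is left and takes about 1 N at its free edge to move
- hinge_mid (a point): middle of the lid's hinge line, on the rim of the box's back long wall, 34 mm above the counter; the hinge line runs along the box's y
- lid_edge (a point): middle of the lid's free edge, on its outer face (the face that is on top when shut; when the lid is open it looks away from the box); the lid is dark brown, 4 mm thick, 103 mm from hinge to free edge and 160 mm wide, with a copper-coloured band across it and a 20 mm front flap that hangs over the box's front wall when shut
- tablet_mid (a point): centre of the red wrapped tablet, 142 (x) x 70 (y) x 10.5 mm (z, out of its printed face), about 0.1 kg, loose. It stands on a long edge in the bed at the box's front wall, leaning 0.2 rad outwards (away from the lid) on that wall's rim, printed face outwards, upper edge 81 mm above the counter; pushed up there along the box's x, past upright, it falls flat, printed face up
- ribbon_sage: spool of sage-green ribbon, 62 mm across, 30 mm high, lying flat at the left end of the work, beside the cash drawer; not to be moved. Origin: centre of its underside
- sticker_roll: roll of round seal stickers, white with a brown core, 69 mm across, 26 mm high, lying flat at the right end of the work; not to be moved. Origin: centre of its underside
- white_marker: white marker pen with a blue cap, 135 x 13 x 15 mm, lying along the front of the box; not to be moved. Origin: centre of its underside
- order_pad: order pad, 150 x 107 x 10 mm, lying on the other side of the scale; not to be moved. Origin: centre of its underside

How it is judged:
By the outcome, as a careful person would: the job done as asked, in the order asked, and still so for the second after the job is handed in, with the robot touching nothing.
It also fails if it takes over 45 s, if anything falls off the work surface, if the arm or the gripper's body presses on something with over 40 N, if the wrist force passes 120 N, or if a joint passes its speed limit or range.

## Working session

There is one attempt and no reset: what is moved stays moved. The work goes in short steps, each a Python script; the robot and the scene stay as the last script left them, time stands still between calls to the robot, and variables do not carry over. Pictures are saved under pics/ and viewed, about 8 in all and at most 12, crops included, and the job is handed in when it is done.

```bash
ls; mkdir -p pics; cat > h.py <<'E'
import numpy as np, cv2
from rig import ctrl
def cloud(name):
    m=ctrl.camera_model(name); pic,d=ctrl.read_camera(name)
    K=np.array([[m["fx"],0,m["cx"]],[0,m["fy"],m["cy"]],[0,0,1.]])
    v,u=np.mgrid[0:420,0:560]
    p=cv2.undistortPoints(np.stack([u,v],-1).reshape(-1,1,2).astype(np.float64),K,np.array([m["k1"],0,0,0.])).reshape(420,560,2)
    X=np.dstack([p[...,0]*d,p[...,1]*d,d])
    W=(X-np.array(m["t"]))@np.array(m["R"])
    W[d<=0]=np.nan
    return pic,W
def project(name,P):
    m=ctrl.camera_model(name);K=np.array([[m["fx"],0,m["cx"]],[0,m["fy"],m["cy"]],[0,0,1.]])
    return cv2.projectPoints(np.array(P,float).reshape(-1,1,3),cv2.Rodrigues(np.array(m["R"]))[0],np.array(m["t"],float),K,np.array([m["k1"],0,0,0.]))[0].reshape(-1,2)
def save(fn,*pics): cv2.imwrite("pics/"+fn,cv2.cvtColor(np.hstack(pics),cv2.COLOR_RGB2BGR))
E
python3 - <<'E'
from h import *
out={}
for c in ("scene","side"):
    pic,W=cloud(c); save(c+"0.png",pic); out[c+"p"]=pic; out[c]=W
    print(c,np.round(-np.array(ctrl.camera_model(c)["R"]).T@ctrl.camera_model(c)["t"]))
    for n in ("gift_box","gift_lid","tablet_mid","ribbon_sage","sticker_roll","white_marker","order_pad"):
        r=ctrl.silhouettes(n,c)
        for q in r[:2]:
            P=W[q["pixels"]]; P=P[~np.isnan(P[:,0])]
            print(n,round(q["p"],2),np.round(q["box"]),np.round(np.percentile(P,[3,50,97],axis=0)).tolist() if len(P) else None)
        if r: out[c+n]=r[0]["pixels"]
np.savez("d0.npz",**out); print(ctrl.read_time(), ctrl.tcp_to_grasp)
E
```

```text
pics
scene [-404.  795.  848.]
ribbon_sage 0.81 [138. 285. 165. 312.] [[427.0, 430.0, 1.0], [447.0, 454.0, 30.0], [485.0, 471.0, 34.0]]
order_pad 0.56 [176. 241. 222. 281.] [[423.0, 217.0, 3.0], [493.0, 275.0, 10.0], [572.0, 332.0, 13.0]]
side [-110. -919.  659.]
gift_box 0.6 [306. 208. 389. 292.] [[417.0, -406.0, 7.0], [523.0, -326.0, 54.0], [555.0, -242.0, 137.0]]
gift_lid 0.74 [332. 212. 383. 264.] [[508.0, -382.0, 39.0], [533.0, -315.0, 88.0], [557.0, -240.0, 138.0]]
tablet_mid 0.62 [311. 247. 357. 284.] [[407.0, -404.0, 33.0], [428.0, -342.0, 62.0], [452.0, -275.0, 82.0]]
ribbon_sage 0.54 [212. 160. 224. 172.] [[431.0, 432.0, 4.0], [450.0, 449.0, 28.0], [477.0, 490.0, 33.0]]
sticker_roll 0.89 [336. 302. 366. 334.] [[340.0, -521.0, 2.0], [366.0, -494.0, 25.0], [402.0, -458.0, 28.0]]
white_marker 0.57 [334. 302. 366. 341.] [[340.0, -521.0, 0.0], [365.0, -494.0, 25.0], [403.0, -458.0, 28.0]]
white_marker 0.51 [306. 272. 348. 294.] [[390.0, -408.0, 6.0], [408.0, -358.0, 11.0], [424.0, -295.0, 16.0]]
order_pad 0.7 [227. 178. 268. 196.] [[424.0, 213.0, 4.0], [492.0, 261.0, 10.0], [570.0, 325.0, 13.0]]
order_pad 0.16 [207. 162. 222. 170.] [[431.0, 431.0, 1.0], [451.0, 447.0, 24.0], [482.0, 485.0, 33.0]]
0.8 18.700000000000003
```

```bash
python3 - <<'E'
from h import *
a=cv2.imread("pics/side0.png")[120:360,180:460]; cv2.imwrite("pics/side0c.png",cv2.resize(a,None,fx=2.4,fy=2.4,interpolation=cv2.INTER_CUBIC))
E
```

```text
(no output)
```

View pics/side0c.png

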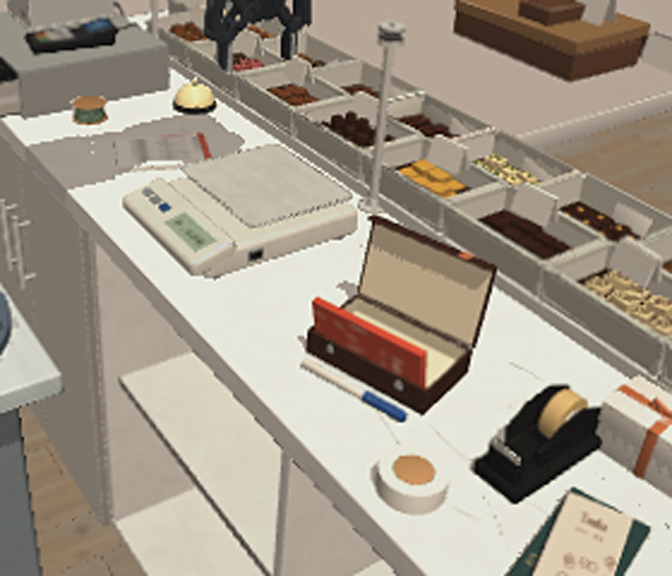

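View pics/scene0.png

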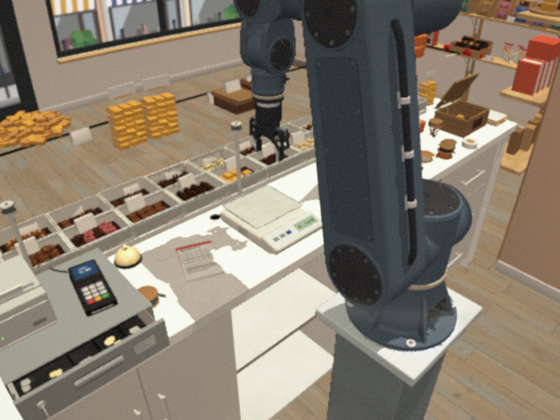

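The side view shows the box, with the tablet leaning at its front and the lid open behind. The marker lies in front, the sticker roll front-right and a tape dispenser to the right. A pole stands behind and left, at side-image pixel ~(336,205), and candy bins run behind. The arm blocks the box in the scene view. Next I'll measure the pole and bins and take a wrist view.

```bash
python3 - <<'E'
from h import *
d=np.load("d0.npz"); W=d["side"]; P=W.reshape(-1,3)
# obstacles map: max z per 30mm cell around the box
ok=~np.isnan(P[:,0]); P=P[ok]
xs=range(330,840,30); ys=range(-60,-600,-30)
print("y\\x",list(xs))
for y in ys:
    print(y,[int(P[s][:,2].max()) if (s:=(abs(P[:,0]-x)<15)&(abs(P[:,1]-y)<15)).any() else -9 for x in xs])
ctrl.set_gripper(0)
ctrl.movep([420,-20,330],[np.pi,0,0])
ctrl.movep([400,-270,340],[np.pi,0,-0.3])
pic,W=cloud("wrist"); save("w1.png",pic); o={"pic":pic,"W":W}
for n in ("gift_box","gift_lid","tablet_mid","white_marker","sticker_roll"):
    r=ctrl.silhouettes(n,"wrist")
    for q in r[:2]:
        Q=W[q["pixels"]]; Q=Q[~np.isnan(Q[:,0])]
        print(n,round(q["p"],2),np.round(q["box"]),np.round(np.percentile(Q,[3,50,97],axis=0)).tolist() if len(Q) else None)
    if r:o[n]=r[0]["pixels"]
np.savez("d1.npz",**o); print(ctrl.read_time(),ctrl.read_orientation(),ctrl.read_tcp_pos(),ctrl.read_qpos())
E
```

```text
y\x [330, 360, 390, 420, 450, 480, 510, 540, 570, 600, 630, 660, 690, 720, 750, 780, 810]
-60 [653, 653, 653, 654, 655, 655, 656, 657, 69, 71, 1, 3, 281, 28, 56, 104, 98]
-90 [3, 53, 57, 59, 70, 69, 69, 70, 71, 70, 2, 0, 75, 57, 326, 326, 327]
-120 [2, 2, 2, 3, 3, 2, 2, 3, 3, 2, 2, -9, 73, 57, 326, 327, 327]
-150 [4, 2, 3, 2, 2, 2, 2, 3, 3, 1, -9, -9, 74, 73, 326, 326, 326]
-180 [3, 3, 4, 2, 3, 2, 3, 3, 2, -9, -9, -9, 73, 74, 345, 347, 345]
-210 [2, 2, 2, 2, 2, 2, 2, 1, -9, -9, -9, -9, 74, 60, 346, 347, 346]
-240 [2, 2, 3, 3, 35, 35, 139, 135, -9, -9, -9, -9, 74, 70, 345, 347, 345]
-270 [1, 2, 82, 82, -9, -9, 139, 137, 0, -9, -9, -9, 74, 70, 327, 327, 327]
-300 [1, 2, 13, 85, -230, -280, 139, 138, 3, -9, -9, 2, 74, 70, 326, 303, 284]
-330 [3, 4, 13, 83, -416, -413, 47, 139, 2, 3, 4, 4, 74, 71, 72, 73, 73]
-360 [3, 4, 11, 83, 82, 14, 16, 139, 135, 4, 4, 4, 74, 72, 72, 73, 73]
-390 [3, 3, 3, 81, 83, 37, 37, 140, 136, 4, 4, 4, 75, -9, 67, 101, 102]
-420 [3, 2, 3, 13, 83, 37, 2, 3, 2, 3, 3, 2, 75, 65, 66, 105, 103]
-450 [2, 26, 27, 3, 2, 2, 2, 3, 2, 2, 3, 2, 75, 63, 64, 104, 99]
-480 [27
[... 313 characters left out ...]
6.0, -396.0, 11.0], [512.0, -320.0, 15.0], [551.0, -243.0, 139.0]]
gift_lid 0.68 [207.   0. 355. 102.] [[509.0, -376.0, 40.0], [534.0, -308.0, 137.0], [555.0, -236.0, 140.0]]
tablet_mid 0.58 [274.  93. 385. 170.] [[413.0, -400.0, 21.0], [439.0, -338.0, 68.0], [461.0, -273.0, 83.0]]
white_marker 0.74 [291. 114. 374. 168.] [[393.0, -409.0, 2.0], [414.0, -353.0, 13.0], [430.0, -288.0, 78.0]]
sticker_roll 0.83 [405. 112. 463. 163.] [[348.0, -515.0, 7.0], [379.0, -482.0, 26.0], [408.0, -453.0, 28.0]]
4.2083 [ 3.14156984e+00 -2.18546743e-04 -2.98496701e-01] [ 400.32024239 -269.27159943  340.12334454] [-5.92154019e-01  1.87995428e-01  2.08863869e-01  1.59144897e+00
  4.14196414e-05  2.84793534e+00]
```

View pics/w1.png

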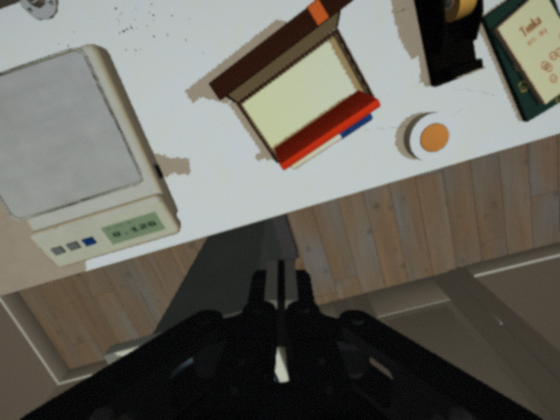

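The wrist view shows the cream bed in the middle at ~(305,95), with the red tablet along its front edge from (285,163) to (378,103). The lid is behind, its top edge running (215,95)–(345,5), and the marker is under and in front of the tablet. The detections agree with this. Now I'll fit the box pose.

```bash
python3 - <<'E'
from h import *
d0=np.load("d0.npz"); d1=np.load("d1.npz")
for nm,W,pic,lid,tab in(("side",d0["side"],d0["sidep"],d0["sidegift_lid"],d0["sidetablet_mid"]),("wrist",d1["W"],d1["pic"],d1["gift_lid"],d1["tablet_mid"])):
    R,G,B=[pic[...,i].astype(int) for i in range(3)]
    near=(abs(W[...,0]-480)<130)&(abs(W[...,1]+325)<130)
    red=near&(R>120)&(G<80)&(B<80)&(W[...,2]>25)
    tp=W[red&(W[...,2]>70)&(W[...,0]<490)]; L=W[near&(W[...,2]>60)&(W[...,0]>490)&(W[...,2]<160)]; Lt=L[L[:,2]>130]
    for n,P in(("tabtop",tp),("lidtop",Lt),("lid",L)):
        vx,vy,x0,y0=cv2.fitLine(P[:,:2].astype(np.float32),cv2.DIST_HUBER,0,.01,.01).ravel()
        if vy<0: vx,vy=-vx,-vy
        yaw=np.arctan2(-vx,vy); e=np.array([np.cos(yaw),np.sin(yaw)]); f=np.array([-e[1],e[0]])
        print(nm,n,len(P),"yaw",round(yaw,3),"x'",np.round(np.percentile(P[:,:2]@e,[2,50,98]),1),"y'",np.round(np.percentile(P[:,:2]@f,[1,99]),1),"z",np.round(np.percentile(P[:,2],[2,98]),1))
    yaw=.35
    e=np.array([np.cos(yaw),np.sin(yaw)]); f=np.array([-e[1],e[0]])
    for n,P in(("tab",tp),("lid",L)):
        for lo in range(60,145,10):
            q=P[(P[:,2]>=lo)&(P[:,2]<lo+10)]
            if len(q)>5: print("  ",n,lo,len(q),np.round(np.percentile(q[:,:2]@e,[5,50,95]),1),np.round(np.percentile(q[:,:2]@f,[2,98]),1))
    fl=W[near&(abs(W[...,2]-14)<5)&(R>140)&(W[...,0]>430)&(W[...,0]<560)]
    rim=W[near&(abs(W[...,2]-35)<4)]
    for n,P in(("floor",fl),("rim",rim)):
      if len(P)>20: print(n,len(P),np.round(np.percentile(P[:,:2]@e,[2,98]),1),np.round(np.percentile(P[:,:2]@f,[2,98]),1), cv2.minAreaRect(P[:,:2].astype(np.float32)))
E
```

```text
side tabtop 114 yaw 0.28 x' [310.3 313.7 318.9] y' [-514.3 -378.4] z [73.9 83.7]
side lidtop 211 yaw 0.293 x' [410.8 419.5 431.5] y' [-529.4 -373.5] z [134.5 139.6]
side lid 1459 yaw 0.286 x' [415.8 424.2 432.4] y' [-525.7 -369.4] z [ 61.9 138.5]
   tab 70 43 [277.9 281.3 286.1] [-535.  -407.6]
   tab 80 71 [276.4 283.9 289.5] [-533.9 -399.6]
   lid 60 176 [384.  388.8 394.4] [-549.1 -398.2]
   lid 70 189 [385.4 391.3 397.1] [-550.3 -396.5]
   lid 80 185 [387.  393.  398.7] [-550.4 -398.6]
   lid 90 186 [389.2 395.  400.6] [-551.3 -396.8]
   lid 100 197 [390.6 396.4 401.6] [-550.3 -399.2]
   lid 110 187 [393.6 398.6 403.5] [-550.8 -398.6]
   lid 120 128 [395.  399.9 404.9] [-552.1 -398.3]
   lid 130 210 [382.5 393.1 406.1] [-550.8 -397.8]
floor 269 [324.1 384.2] [-532.5 -399.4] ((511.4351501464844, -317.19879150390625), (153.5083770751953, 59.513126373291016), 86.67628479003906)
rim 379 [281.8 389.1] [-549.1 -394. ] ((475.8683166503906, -325.9957580566406), (105.14839935302734, 158.57582092285156), 15.754302978515625)
wrist tabtop 885 yaw 0.292 x' [310.1 314.9 319.4] y' [-515.5 -380.6] z [79.9 84.1]
wrist lidtop 3335 yaw 0.273 x' [423.6 433.1 443.6] y' [-509.9 -362.9] z [134.7 139.9]
wrist lid 4168 yaw 0.269 x' [425.3 432.6 445.2] y' [-512.4 -361.4] z [ 62.7 139.8]
   tab 70 25 [280.2 284.3 289.6] [-532.1 -412.3]
   tab 80 860 [282.1 288.2 294. ] [-531.6 -399.8]
   lid 60 343 [387.2 391.2 395.8] [-547.6 -397.5]
   lid 70 386 [388.8 393.1 397.7] [-548.6 -397.1]
   lid 80 104 [389.9 394.1 398.2] [-546.8 -403.1]
   lid 130 3284 [388.1 398.5 408.9] [-537.8 -396.7]
   lid 140 51 [386.  390.6 395.7] [-534.1 -402.1]
floor 5983 [309.1 381.2] [-539.3 -398.4] ((465.610595703125, -327.62408447265625), (115.67913055419922, 147.54222106933594), 16.266239166259766)
rim 1223 [295.3 389.2] [-549.4 -390.5] ((479.2444152832031, -325.45037841796875), (97.7520751953125, 158.6431884765625), 16.93522071838379)
```

```bash
cat >> h.py <<'E'
C=np.array([478.,-325.5]); YAW=0.287
e=np.array([np.cos(YAW),np.sin(YAW)]); f=np.array([-e[1],e[0]])
def bx(x,y,z): return [*(C+x*e+y*f),z]
O=[np.pi,0,YAW]
E
python3 - <<'E'
from h import *
ctrl.movep(bx(-92,0,130),O)
ctrl.move_linear(bx(-92,0,66))
ctrl.move_linear(bx(-70,0,66),speed=80)
for x in (-60,-52,-46,-40,-34,-28):
    ctrl.move_linear(bx(x,0,66),speed=50); print(x,np.round(ctrl.read_force(),1))
ctrl.dwell(.3)
ctrl.move_linear(bx(-60,0,90)); ctrl.move_linear(bx(-80,40,240),speed=250)
pic,W=cloud("wrist"); s,Ws=cloud("side")
for c,V in(("wrist",W),("side",Ws)):
  for n in("tablet_mid","gift_box","gift_lid","white_marker"):
    for q in ctrl.silhouettes(n,c)[:1]:
        Q=V[q["pixels"]]; Q=Q[~np.isnan(Q[:,0])]; B=np.c_[(Q[:,:2]-C)@e,(Q[:,:2]-C)@f,Q[:,2]]
        print(c,n,round(q["p"],2),np.round(np.percentile(B,[3,50,97],axis=0)).tolist())
save("w2.png",cv2.resize(pic,(448,336)),cv2.resize(s[150:310,260:420],(336,336)))
print(ctrl.read_time())
E
```

```text
-60 [-0.1 -0.6  0.3]
-52 [ 0.1 -0.5  0. ]
-46 [ 0.8 -0.4  0. ]
-40 [-0.2 -0.3  0.2]
-34 [ 0.4  0.1 -0.8]
-28 [ 0.1  0.8 -0.4]
wrist tablet_mid 0.71 [[-25.0, -65.0, 22.0], [9.0, 1.0, 24.0], [40.0, 67.0, 25.0]]
wrist gift_box 0.79 [[-45.0, -75.0, 12.0], [54.0, -1.0, 81.0], [69.0, 76.0, 139.0]]
wrist gift_lid 0.88 [[50.0, -74.0, 43.0], [58.0, 1.0, 136.0], [69.0, 75.0, 139.0]]
wrist white_marker 0.58 [[-76.0, -64.0, 8.0], [-69.0, -5.0, 12.0], [-63.0, 59.0, 15.0]]
side tablet_mid 0.62 [[-30.0, -65.0, 20.0], [0.0, -2.0, 23.0], [37.0, 65.0, 26.0]]
side gift_box 0.69 [[-52.0, -78.0, 5.0], [50.0, -6.0, 58.0], [64.0, 75.0, 137.0]]
side gift_lid 0.88 [[47.0, -76.0, 21.0], [56.0, -3.0, 86.0], [88.0, 77.0, 138.0]]
side white_marker 0.75 [[-79.0, -67.0, 0.0], [-75.0, -15.0, 11.0], [-56.0, 61.0, 16.0]]
9.825
```

View pics/w2.png

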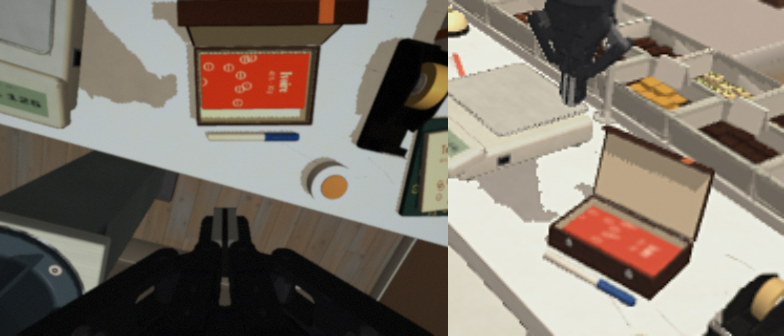

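The tablet lies flat, printed face up, with its top at z≈24 everywhere. The marker and box haven't moved. Next I'll push the lid from behind along its arc.

```bash
python3 - <<'E'
from h import *
ctrl.move_linear(bx(125,0,240),speed=250)
ctrl.move_linear(bx(115,0,124),speed=150)
def P(th,r=90,t=4): return bx(49-r*np.cos(th)+t*np.sin(th)+11,0,34+r*np.sin(th)+t*np.cos(th))
for th in np.linspace(1.9,0.0,14):
    ctrl.move_linear(P(th),speed=60); print(round(th,2),np.round(P(th)),np.round(ctrl.read_force(),1))
for z in (37,36,35,34,33):
    F=ctrl.read_force()
    print("press",z,np.round(F,1),np.round(ctrl.read_tcp_pos(),1))
    if F[2]>8: break
    ctrl.move_linear(bx(-32,0,z),speed=15)
print(ctrl.read_time())
E
```

```text
1.9 [ 567. -299.  118.] [ 1.  -0.4  0.7]
1.75 [ 555. -303.  122.] [ 1.1 -0.3 -1.2]
1.61 [ 543. -306.  124.] [-0.1  0.1 -0.3]
1.46 [ 530. -310.  124.] [-0.   0.3  0.3]
1.32 [ 517. -314.  122.] [ 0.5  0.2 -1.1]
1.17 [ 505. -317.  118.] [ 0.4 -0.4  0.1]
1.02 [ 494. -321.  113.] [ 0.2  0.7 -0.1]
0.88 [ 483. -324.  106.] [0.6 0.5 1. ]
0.73 [ 474. -327.   97.] [ 0.  -0.4 -0.9]
0.58 [ 466. -329.   87.] [-0.3  0.9 -0.2]
0.44 [ 459. -331.   76.] [ 0.  -0.6 -0.3]
0.29 [ 454. -333.   64.] [ 0.3 -0.1 -0.1]
0.15 [ 451. -334.   51.] [-0.8 -0.6  0.3]
0.0 [ 449. -334.   38.] [1.7 0.  5.5]
press 37 [1.7 0.  5.5] [ 449.7 -334.3   38. ]
press 36 [ 7.4  6.2 13.2] [ 449.4 -334.6   37.8]
17.3333
```

```bash
python3 - <<'E'
from h import *
ctrl.move_linear(bx(-32,0,80),speed=100); ctrl.move_linear(bx(-80,40,240),speed=250)
pic,W=cloud("wrist"); s,Ws=cloud("side")
for c,V in(("wrist",W),("side",Ws)):
  B=np.dstack([(V[...,:2]-C)@e,(V[...,:2]-C)@f,V[...,2]])
  for x in(-52,-40,0,40): 
    q=B[(abs(B[...,0]-x)<5)&(abs(B[...,1])<70)]; print(c,x,len(q),np.round(np.percentile(q[:,2],[5,50,95]),1))
  q=B[(abs(B[...,2]-38)<5)&(abs(B[...,0])<90)&(abs(B[...,1])<110)]; print(np.round(np.percentile(q,[1,99],axis=0),1),cv2.minAreaRect(V[(abs(B[...,2]-38)<5)&(abs(B[...,0])<90)&(abs(B[...,1])<110)][:,:2].astype(np.float32)))
  for n in("gift_box","white_marker","sticker_roll"):
    for r in ctrl.silhouettes(n,c)[:1]:
        Q=V[r["pixels"]]; print(c,n,round(r["p"],2),np.round(np.nanpercentile(Q,[3,50,97],axis=0)).tolist())
save("w3.png",cv2.resize(pic,(448,336)),cv2.resize(s[150:310,260:420],(336,336)))
print(ctrl.read_time())
E
```

```text
wrist -52 755 [37.4 38.6 39.8]
wrist -40 1249 [37.5 38.7 39.9]
wrist 0 1367 [37.6 38.8 40.1]
wrist 40 1622 [37.6 39.  40.2]
[[-52.1 -78.1  37. ]
 [ 47.7  78.4  40.6]] ((475.8363037109375, -326.29632568359375), (103.24750518798828, 160.7467498779297), 16.76285171508789)
wrist gift_box 0.7 [[421.0, -400.0, 37.0], [480.0, -326.0, 39.0], [534.0, -250.0, 40.0]]
wrist white_marker 0.97 [[392.0, -408.0, 1.0], [414.0, -353.0, 12.0], [433.0, -287.0, 15.0]]
wrist sticker_roll 0.85 [[347.0, -515.0, 4.0], [379.0, -481.0, 26.0], [408.0, -453.0, 28.0]]
side -52 887 [-596.8    5.6   39. ]
side -40 412 [-659.3 -359.1   40. ]
side 0 330 [-708.3 -366.6   40.1]
side 40 249 [-756.  -392.8   39.9]
[[-57.4 -78.8  34.1]
 [ 44.7  77.5  41.7]] ((472.2292175292969, -327.26800537109375), (106.26016235351562, 159.80023193359375), 15.884149551391602)
side gift_box 0.94 [[409.0, -411.0, 3.0], [458.0, -342.0, 37.0], [530.0, -259.0, 41.0]]
side white_marker 0.69 [[388.0, -410.0, -0.0], [411.0, -354.0, 10.0], [430.0, -287.0, 15.0]]
side sticker_roll 0.7 [[340.0, -521.0, 3.0], [365.0, -495.0, 25.0], [399.0, -458.0, 28.0]]
19.15
```

View pics/w3.png

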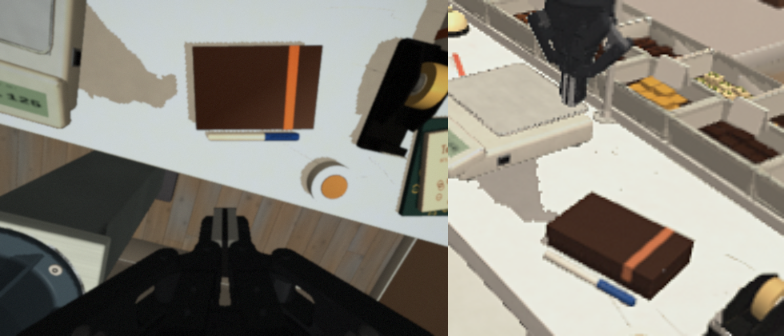

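The lid is flat and shut, 38.6–39.0 mm from front to back. The box, marker and roll haven't moved, and the robot is clear.

```bash
python3 -c "
from h import *
print(ctrl.finish_job())"
```

```text
the job is handed in; nothing more can be done
None
```

I handed the job in at about 19 s of the 45 s allowed, with the tablet flat in its bed and the lid shut. I pushed the tablet over at its upper edge with the closed fingertips. I then pushed the lid over from behind along its arc and pressed it shut with about 13 N.

- **Tablet:** seen before I closed the lid, it lay printed face up, with its top at about 24 mm everywhere. The expected height was 22.5 mm, which is within the camera's calibration error of about 2 mm.
- **Lid:** in the wrist camera its top was level at 38.6–39.0 mm from front to back.
- **Box, marker and sticker roll:** their positions were unchanged to within about 2–4 mm, which is measurement noise.
- **Ribbon spool and order pad:** I did not measure these again at the end. The arm never worked near them.
- **Forces:** the highest wrist reading was about 16 N in total. During the last press, 6–7 N of that was along each horizontal axis.
- **A check that disagreed:** the side camera's height samples over the lid were corrupted by bad depth readings, so the lid height rests on the wrist camera. The side picture does show the lid shut.

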